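# Pin the jig's end stop, then hold a heat sink in the jig corner with one diagonal push

## Robot

A 6-joint arm with a two-finger parallel gripper is mounted at the origin on a cart in front of the work surface, level with it; the furniture and walls round the work are solid. World frame = base frame: x ahead of the robot, y to its left, z up, the work surface at z = 0. Lengths are in mm, angles in rad, forces in N, time in s.
With the tool pointing down it reaches from about 350 to 875 mm from the base axis. Payload 15.5 kg.
Tool frame: the origin (TCP) lies midway between the tips of the shut fingers; the grasp point (between the pads) lies 19 mm behind it; z points along the fingers, x is the direction in which the jaws open and shut, and the axes are right-handed (so a half turn about z gives the same grasp; the last joint's range is limited). The gripper opens to 85 mm and grips with 20 to 120 N. Pads are 22 mm wide; open, the fingers measure 114 mm over their backs; the gripper's body (76 mm by 85 mm) begins 54 mm behind the grasp point. The pads swing forward as they close: fully open they stand 13 mm farther back than shut.
Start: joints at [1.079, 0.494, 1.345, -0, 1.302, -0.096], TCP at [241.539, 576.442, 231.277] pointing down, gripper open.
Joint ranges: [-2.91, 2.91], [-0.82, 2.16], [0.22, 2.67], [-1.22, 4.37], [0.12, 2.79], [-3.08, 3.08]. Speed limits (rad/s): [1.89, 1.89, 2.57, 3.01, 3.01, 3.01].

## Interface

Orientations are given as a unit quaternion [x, y, z, w].
In Python, from station import arm gives the robot as it stands. The module is installed in compiled form; this text tells all that it offers.
- The arm moves only by the tool move_arm, never from a script. Its argument "targets" is a list of rows, each an object with "claw": the closure, from 0 (fully open) to 1 (shut); "delta_pos": the shift along the tool's x, y, z in mm, a list of three; "roll": the turn about the tool's z in degrees. A call has 1 to 5 rows; each row is the pose to reach, as a shift and turn from the pose commanded when the call began, along the tool's axes at that moment; what a row does not reach only later rows make up. A row lasts 1/12 s, in which the tool goes at most 41.7 mm and 7.16 degrees, less where a joint would pass 70% of its speed; a pose out of reach is approached as far as the arm can. A call with a gripper value outside its range is refused whole. The fingers move at their own pace and stop on an object; the grip force is fixed at half the most. Time passes only in rows, so rows that repeat a pose let the fingers close. It gives the time, the measured TCP pose, the force and the opening at its end, in the units of the state.
- arm.read_state(): the state, without advancing time (a new reading comes with each control period).
- arm.snapshot(name): name is "scene" or "top"; returns a dict with "frame" (384x512x3 uint8, red, green, blue), "fx", "fy", "cx", "cy" (pixels), "k1" (the pictures are not rectified: a ray, as slopes to the right and down, at radius r is drawn at 1 + k1 r^2 times it, then the intrinsics apply), "camera_from_world" (4x4, takes a point from world to camera coordinates). Camera axes: x right, y down, z forward; pixel columns grow to the right and rows downward; lengths in mm; the calibration is good to about 2 mm. A picture is of the moment at which its call begins. There is no depth.
- arm.finish_job(): hands the job in, once; it reports no verdict.
The state is a dict: "time": time; "joint_positions": joint angles; "qvel": joint speeds; "effort": joint torques, N m; "position": TCP position; "tool_rot": TCP orientation; "wrist_force": force on the tool from outside, world axes, zero at the start; "ft_torque": the same for the moment, N m; "gripper_width": finger opening in mm.
Only numpy, scipy, OpenCV 4.12 (cv2) and the standard library are available. Lean on these libraries where they do the work, as an engineer would, in place of code of your own. Each camera call takes 0.05 s, during which the arm holds its last target.

## Task

First push the jig's headed pin straight down through the fork and the tongue of the sliding end stop until its head sits on the fork. Then put the finned heat sink, fins up, on the jig's bed, long side flush along the fence and one end against the stop, and hold it there ready for drilling with one firm diagonal push: down on the bed, against the fence and against the stop, all at once. Finish while still pushing, do not let go, and leave the other things on the bench alone.

Things in the scene. Friction and masses are not known exactly. Their poses are not given: they have to be found in the camera images.
- heat_sink: Loose plain aluminium heat sink, 36 (its x) x 90 (its y) x 46 mm high, about 0.2 kg, solid base below and five thin fins along its length (y) on top, the outer fins flush with the base's long sides; handle it as a solid block (the 4 mm gaps admit no finger). Smooth: it slides on the jig with a friction coefficient of about 0.2. Origin: centre of its underside; z up. It starts lying fins up on the mats in front of the jig. Either end may go against the stop.
- jig: The bed of a metal jig fixed on the bench mats, a flat plate 80 (its x) x 190 (its y) x 10 mm on which the heat sink is to stand; its place and yaw vary. Origin: centre of its underside, 2 mm above the bench top; x points across the bed to the fence, y along the fence away from the end stop, z up. The stop and its fork are at the -y end. The heat sink pressed into the corner has its origin at about x = 8, y = 21, z = 10 mm in this frame.
- fence: Straight bar fixed along the far (+x) side of the bed, 14 (x) x 190 (y) mm, 16 mm high above the bed (26 mm above the jig's origin). Origin: centre of its underside, at x = 33, y = 0, z = 10 mm in the jig's frame; axes as the jig's. Its working face looks to -x, 7 mm from its origin (x = 26 mm in the jig's frame).
- fork: Dark fork (two flat ears, 34 (x) x 42 (y) mm, top 34 mm above the jig's origin) bolted on the -y end of the bed, with the headed pin and the end stop that it carries. Origin and axes as the jig's. The end stop is a block 36 (x) x 18 (y) mm, its top 30.5 mm above the bed, with a tongue that slides between the ears.
- stop_face (a point): Centre of the end stop's working face, 12 mm above the bed, which touches the heat sink's end; at x = 4, y = -24, z = 22 mm in the jig's frame while the stop is in place.
- stop (a joint): Slide of the end stop along the fence, m: 0 where its tongue's hole lines up with the fork's holes (as it starts), positive when pushed outward (to the jig's -y), range -0.010 to 0.010. It slides under about 2 N until the pin holds it; pinned it has about 1 mm of play.
- pin (a joint): How far the headed pin is pushed in, m: 0 raised, 0.018 seated with its head on the fork. Starts at 0 to 0.0025 with its tip in the upper fork ear, guided upright; stiff, about 4 N to push, and stays where it is left.
- pin_head (a point): Centre of the flat top of the pin's head (22 mm diameter, 6 mm thick, 9 mm shank); at x = 4, y = -66 mm in the jig's frame, 58 mm above the jig's origin when raised and 40 mm when seated. The fork below it is 34 (x) x 42 (y) mm, its top 34 mm above the jig's origin.
- tin: Bystander: round metal tin, 59 mm diameter, 24 mm high. Origin: centre of its underside.
- shell: Bystander: grey circular connector shell lying on its side, 28 x 30 x 27 mm. Origin: centre of its underside.
- sleeve: Bystander: bright turned sleeve lying down, 10 x 99 (its y) x 10 mm. Origin: centre of its underside.
- tape: Bystander: roll of tape lying flat, 100 mm diameter, 19 mm high. Origin: centre of its underside.
There are look-alikes about, which are no part of the job. Several things have the shape of the jig; the one meant has the colours described above.

How it is judged:
By the outcome, as a careful person would: the job done as asked, in the order asked, and still so for the second after the job is handed in, while the arm keeps its last pose, push and grip.
It also fails if it takes over 59 s, if anything falls off the work surface, if the arm or the gripper's body presses on something with over 40 N, if the wrist force passes 120 N, or if a joint passes its speed limit or range.

## Working session

There is one attempt and no reset: what is moved stays moved. The work goes in short steps, Python scripts to look and compute and a tool call to move; the robot and the scene stay as the last step left them, time stands still between calls to the robot, and variables do not carry over. Pictures are saved under pics/ and viewed, and the job is handed in when it is done.

Besides the shell and the picture viewer there is one more tool, called after "Emit:" in YAML: its name, and indented under it one key for each argument. move_arm: Moves the arm, as the interface text tells. Its arguments: {"type":"object","properties":{"targets":{"type":"array","items":{"type":"object","properties":{"claw":{"type":"number"},"delta_pos":{"type":"array","items":{"type":"number"}},"roll":{"type":"number"}}}}},"required":["targets"]}

```bash
mkdir -p pics; python3 - <<'E'
from station import arm
import cv2,pickle
print(arm.read_state())
for n in("scene","top"):
    s=arm.snapshot(n); pickle.dump(s,open(f"{n}.pkl","wb"))
    cv2.imwrite(f"pics/{n}0.png",cv2.resize(s["frame"][:,:,::-1],(800,600),interpolation=cv2.INTER_CUBIC))
    print({k:v for k,v in s.items() if k!="frame"})
E
```

```text
{'time': 0.0, 'joint_positions': array([ 1.07847097e+00,  4.94199471e-01,  1.34614562e+00, -3.12626030e-06,
        1.30249739e+00, -9.55235509e-02]), 'qvel': array([ 1.34149052e-03,  7.59432282e-04, -5.17261001e-04, -2.51673134e-03,
       -1.21224003e-03, -7.18797588e-05]), 'effort': array([-1.59751238e-03, -8.82148218e+01, -3.83876288e+01, -3.10329051e-05,
        9.78254015e-03,  9.47756945e-06]), 'position': array([241.38120752, 576.10841316, 230.68521783]), 'tool_rot': array([ 8.32607145e-01,  5.53863658e-01, -5.50239114e-04,  2.96242693e-04]), 'wrist_force': array([ 0.15288143, -0.59607755,  0.37478364]), 'ft_torque': array([-0.0165457 ,  0.03882371, -0.00643699]), 'gripper_width': 85.41484580786407}
{'fx': 394.1015832280624, 'fy': 394.1015832280624, 'cx': 259.1506468560517, 'cy': 192.92176748590805, 'k1': -0.03666453973890716, 'camera_from_world': array([[ 6.46501883e-01, -7.62721632e-01,  1.70595242e-02,
        -4.50830122e+02],
       [-3.47739551e-01, -3.14508452e-01, -8.83267592e-01,
         1.78476778e+02],
       [ 6.79052664e-01,  5.65101890e-01, -4.68558784e-01,
         1.54380184e+03],
       [ 0.00000000e+00,  0.00000000e+00,  0.00000000e+00,
         1.00000000e+00]])}
{'fx': 432.53934543555243, 'fy': 432.53934543555243, 'cx': 251.33648074162923, 'cy': 195.52978826424825, 'k1': -0.08904013978548808, 'camera_from_world': array([[-1.10017073e-03, -9.99866108e-01,  1.63265592e-02,
        -2.15291658e+02],
       [-9.93598099e-01, -7.51386717e-04, -1.12970139e-01,
         4.88227426e+02],
       [ 1.12967281e-01, -1.63463246e-02, -9.93464238e-01,
         1.46599129e+03],
       [ 0.00000000e+00,  0.00000000e+00,  0.00000000e+00,
         1.00000000e+00]])}
```

View pics/scene0.png

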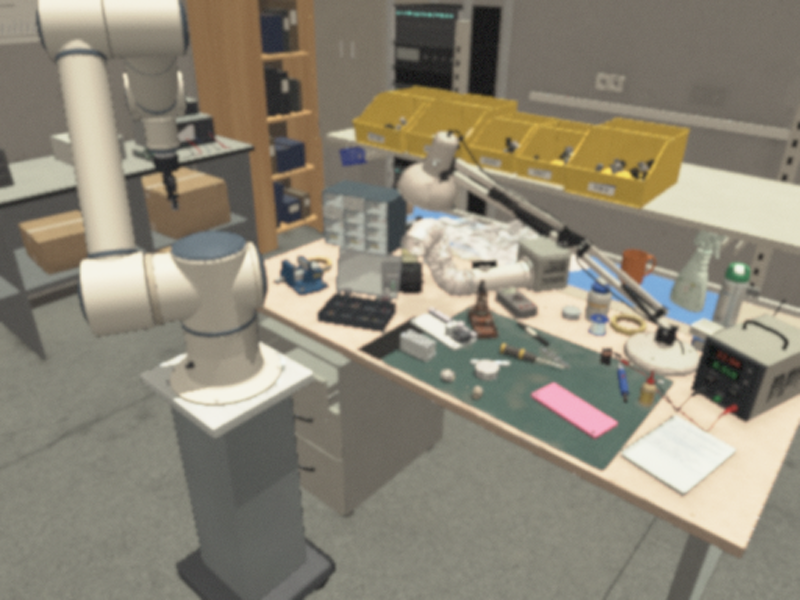

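View pics/top0.png

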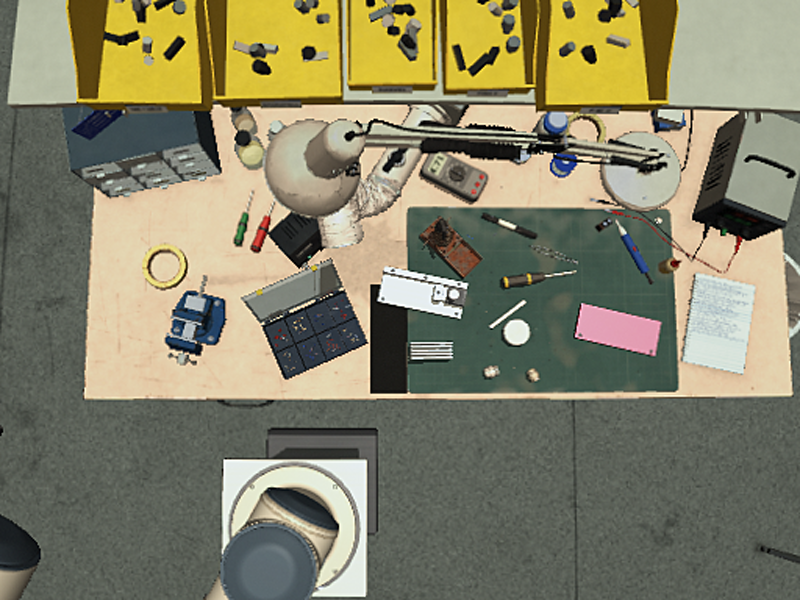

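```bash
cat > h.py <<'E'
import numpy as np,cv2,pickle
def load(n): return pickle.load(open(n+".pkl","rb"))
def proj(s,P):
    P=np.atleast_2d(P);T=s["camera_from_world"];c=P@T[:3,:3].T+T[:3,3]
    a=c[:,:2]/c[:,2:];r2=(a**2).sum(1,keepdims=True);a=a*(1+s["k1"]*r2)
    return np.c_[a[:,0]*s["fx"]+s["cx"],a[:,1]*s["fy"]+s["cy"]]
def back(s,px,z):
    px=np.atleast_2d(px).astype(float)
    d=np.c_[(px[:,0]-s["cx"])/s["fx"],(px[:,1]-s["cy"])/s["fy"]];a=d.copy()
    for _ in range(30): a=d/(1+s["k1"]*(a**2).sum(1,keepdims=True))
    T=s["camera_from_world"];R=T[:3,:3];o=-R.T@T[:3,3]
    v=np.c_[a,np.ones(len(a))]@R
    return o+v*((np.reshape(z,(-1,1))-o[2])/v[:,2:])
def crop(s,x0,y0,w,h,k,name):
    f=s["frame"][y0:y0+h,x0:x0+w,::-1]
    cv2.imwrite(name,cv2.resize(f,None,fx=k,fy=k,interpolation=cv2.INTER_CUBIC))
E
python3 - <<'E'
from h import *
crop(load("top"),235,130,130,97,6,"pics/c1.png")
crop(load("scene"),225,175,150,100,5,"pics/c2.png")
E
```

```text
(no output)
```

View pics/c1.png

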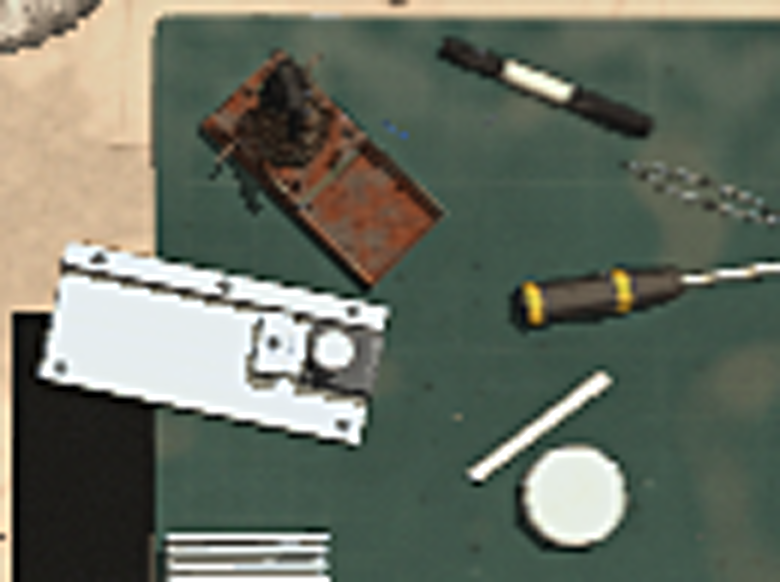

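View pics/c2.png

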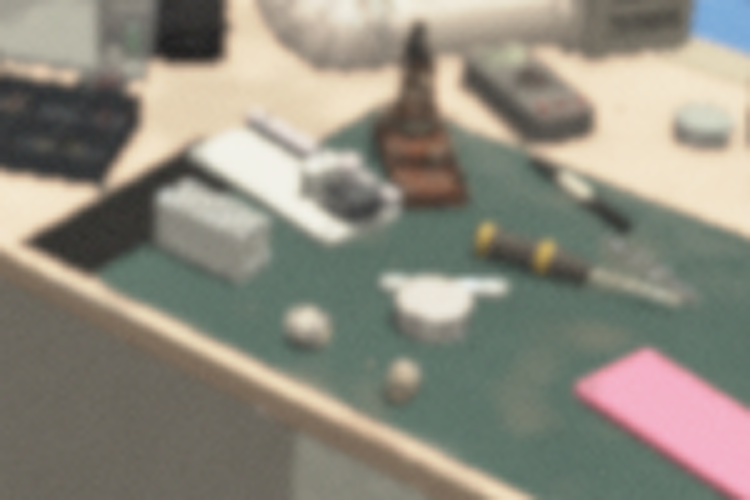

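```bash
python3 - <<'E'
from h import *
crop(load("top"),255,210,44,33,18,"pics/c3.png")
crop(load("top"),235,165,70,45,11,"pics/c4.png")
E
```

```text
(no output)
```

View pics/c3.png

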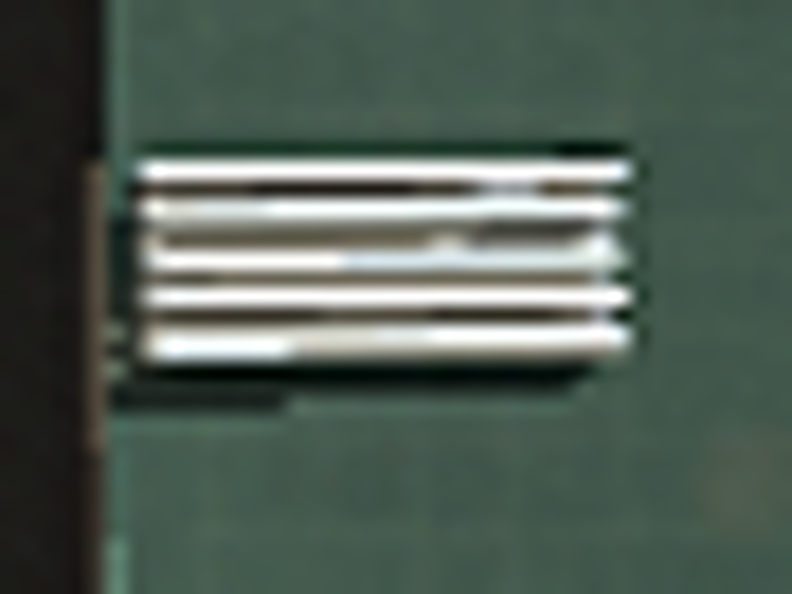

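View pics/c4.png

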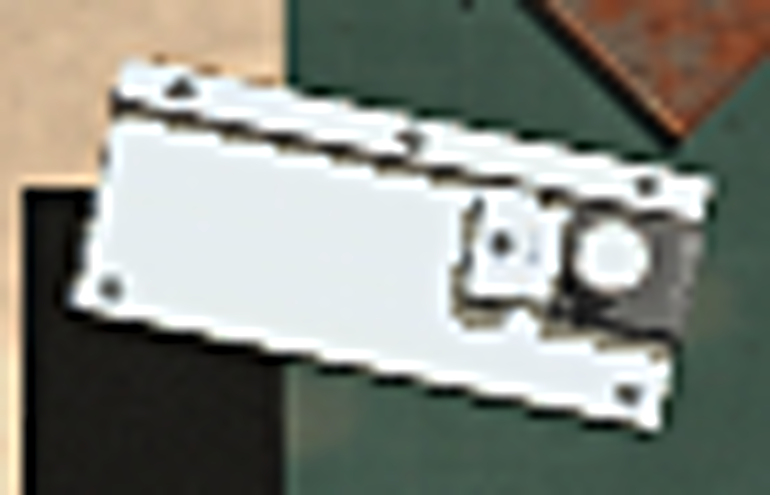

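```bash
cat > fit.py <<'E'
from h import *
from scipy.optimize import least_squares
s=load("top")
def cv(p,k,x0,y0): return (np.array(p,float)+.5)/k-.5+[x0,y0]
def W(p,L,z0): 
    c,q=np.cos(p[2]),np.sin(p[2]);L=np.array(L,float)
    return np.c_[p[0]+c*L[:,0]-q*L[:,1],p[1]+q*L[:,0]+c*L[:,1],L[:,2]+z0]
def fit(L,px,z0,p0):
    f=lambda p:(proj(s,W(p,L,z0))-px).ravel()
    r=least_squares(f,p0,x_scale=[1,1,.01]);return r.x,f(r.x).reshape(-1,2)
jp=cv([(68,303),(662,432),(122,60),(714,180)],11,235,165)
jL=[(-40,95,10),(-40,-95,10),(40,95,26),(40,-95,26)]
J,r=fit(jL,jp,2,[550,-250,0]);print("jig",J,np.degrees(J[2]),"\n",r)
hp=cv([(137,158),(632,158),(632,360),(145,362)],18,255,210)
H,r=fit([(18,45,46),(18,-45,46),(-18,-45,46),(-18,45,46)],hp,2,[450,-200,0]);print("hs",H,np.degrees(H[2]),"\n",r)
pp=cv([(611,256)],11,235,165)
for z in(58,60):
    w=back(s,pp,z);print("pin seen",w)
print("pin from jig",W(J,[(4,-66,58),(4,-66,40)],2)); print("goal hs",W(J,[(8,21,10)],2))
E
python3 fit.py
```

```text
jig [ 5.20236543e+02 -2.81201618e+02 -2.07834338e-01] -11.908030429234266 
 [[ 0.41383711  0.44204672]
 [-0.45270416 -0.11342825]
 [ 0.24832879 -0.31414   ]
 [-0.211964   -0.00561273]]
hs [ 3.89080889e+02 -2.98731385e+02  2.61974863e-03] 0.1501005398546414 
 [[ 0.59188863  0.38045649]
 [-0.4718855   0.29354787]
 [-0.33860449 -0.32971736]
 [ 0.21530249 -0.33619896]]
pin seen [[ 511.47038029 -346.92348716   58.        ]]
pin seen [[ 511.20654517 -346.70937253   60.        ]]
pin from jig [[ 510.53193574 -346.60666857   60.        ]
 [ 510.53193574 -346.60666857   42.        ]]
goal hs [[ 532.39755163 -262.30426741   12.        ]]
```

```bash
cat >> h.py <<'E'
from scipy.spatial.transform import Rotation as Ro
def yaw(q):
    x=Ro.from_quat(q).as_matrix()[:,0];return np.degrees(np.arctan2(x[1],x[0]))
def delta(p,R,goal,gy=None):
    d=R.as_matrix().T@(np.array(goal,float)-p); r=0
    if gy is not None:
        x=R.as_matrix()[:,0];r=-((gy-np.degrees(np.arctan2(x[1],x[0]))+180)%360-180)
    return d,r
def plan(st,goal,gy,n):
    p=np.array(st["position"]);R=Ro.from_quat(st["tool_rot"]);g=np.array(goal,float)
    for k in range(n):
        d,r=delta(p,R,p+(g-p)/(n-k),None);_,rr=delta(p,R,g,gy);r=rr/(n-k)
        print(f"call {k}: d",d.round(1),"roll",round(r,1))
        p=p+(g-p)/(n-k);R=R*Ro.from_euler("z",r,degrees=True)
E
python3 - <<'E'
from h import *
from station import arm
plan(arm.read_state(),(511,-347,200),-11.9,5)
E
```

```text
call 0: d [-149.4  121.1    6.3] roll 15.8
call 1: d [-110.7  157.3    6.3] roll 15.8
call 2: d [-63.6 181.5   6.3] roll 15.8
call 3: d [-11.7 192.    6.3] roll 15.8
call 4: d [ 41.1 187.9   6.3] roll 15.8
```

Emit:
move_arm:
  targets:
    - {"claw": 1, "delta_pos": [-30, 24, 1], "roll": 3.2}
    - {"claw": 1, "delta_pos": [-60, 48, 2], "roll": 6.3}
    - {"claw": 1, "delta_pos": [-90, 73, 4], "roll": 9.5}
    - {"claw": 1, "delta_pos": [-120, 97, 5], "roll": 12.6}
    - {"claw": 1, "delta_pos": [-149.4, 121.1, 6.3], "roll": 15.8}

```text
time: 0.52
position: [295.3, 390.0, 224.7]
tool_rot: [0.901, 0.433, -0.0, 0.0]
wrist_force: [1.2, -0.3, 0.7]
gripper_width: 25.7
```

Emit:
move_arm:
  targets:
    - {"claw": 1, "delta_pos": [-22, 31, 1], "roll": 3.2}
    - {"claw": 1, "delta_pos": [-44, 63, 2], "roll": 6.3}
    - {"claw": 1, "delta_pos": [-66, 94, 4], "roll": 9.5}
    - {"claw": 1, "delta_pos": [-88, 126, 5], "roll": 12.6}
    - {"claw": 1, "delta_pos": [-110.7, 157.3, 6.3], "roll": 15.8}

```text
time: 0.93
position: [349.6, 205.6, 218.6]
tool_rot: [0.952, 0.305, 0.0, 0.0]
wrist_force: [1.3, 0.5, 0.1]
gripper_width: 0.1
```

Emit:
move_arm:
  targets:
    - {"claw": 1, "delta_pos": [-13, 36, 1], "roll": 3.2}
    - {"claw": 1, "delta_pos": [-25, 73, 2], "roll": 6.3}
    - {"claw": 1, "delta_pos": [-38, 109, 4], "roll": 9.5}
    - {"claw": 1, "delta_pos": [-51, 145, 5], "roll": 12.6}
    - {"claw": 1, "delta_pos": [-63.6, 181.5, 6.3], "roll": 15.8}

```text
time: 1.35
position: [403.6, 20.8, 212.3]
tool_rot: [0.985, 0.171, -0.0, -0.0]
wrist_force: [1.5, 2.0, -0.4]
gripper_width: 0.1
```

Emit:
move_arm:
  targets:
    - {"claw": 1, "delta_pos": [-2, 38, 1], "roll": 3.2}
    - {"claw": 1, "delta_pos": [-5, 77, 2], "roll": 6.3}
    - {"claw": 1, "delta_pos": [-7, 115, 4], "roll": 9.5}
    - {"claw": 1, "delta_pos": [-9, 154, 5], "roll": 12.6}
    - {"claw": 1, "delta_pos": [-11.7, 192, 6.3], "roll": 15.8}

```text
time: 1.77
position: [458.0, -164.0, 205.9]
tool_rot: [0.999, 0.034, -0.0, -0.0]
wrist_force: [0.6, 0.7, 0.9]
gripper_width: -0.1
```

Emit:
move_arm:
  targets:
    - {"claw": 1, "delta_pos": [8, 38, 1], "roll": 3.2}
    - {"claw": 1, "delta_pos": [16, 75, 2], "roll": 6.3}
    - {"claw": 1, "delta_pos": [25, 113, 4], "roll": 9.5}
    - {"claw": 1, "delta_pos": [33, 150, 5], "roll": 12.6}
    - {"claw": 1, "delta_pos": [41.1, 187.9, 6.3], "roll": 15.8}

```text
time: 2.18
position: [512.2, -348.1, 199.4]
tool_rot: [0.995, -0.104, -0.0, -0.0]
wrist_force: [1.4, 0.2, 0.0]
gripper_width: -0.1
```

```bash
python3 - <<'E'
from h import *
from station import arm
st=arm.read_state();print(st["time"],st["position"],yaw(st["tool_rot"]),st["tool_rot"],st["joint_positions"],st["wrist_force"],st["gripper_width"])
plan(st,(511,-346.8,85),-11.9,1)
E
```

```text
2.1833 [ 512.24836409 -348.13342317  199.38515221] -11.900807956465894 [ 9.94611942e-01 -1.03667599e-01 -2.61206738e-04 -2.14803508e-04] [-6.93330903e-01  5.16543080e-01  1.39892963e+00  7.08294202e-05
  1.22679302e+00 -4.85646426e-01] [1.38736105 0.24687888 0.04531792] -0.10951767464995052
call 0: d [ -1.4  -1.  114.4] roll -0.0
```

Emit:
move_arm:
  targets:
    - {"claw": 1, "delta_pos": [-0.5, -0.3, 30]}
    - {"claw": 1, "delta_pos": [-0.8, -0.5, 65]}
    - {"claw": 1, "delta_pos": [-1, -0.8, 98]}
    - {"claw": 1, "delta_pos": [-1.3, -1, 114]}
    - {"claw": 1, "delta_pos": [-1.3, -1, 119]}

```text
$.targets[0]: bad value
```

```bash
python3 - <<'E'
from h import *
from station import arm
s=arm.snapshot("scene");pickle.dump(s,open("scene1.pkl","wb"))
crop(s,240,150,130,97,6,"pics/d1.png")
s=arm.snapshot("top");pickle.dump(s,open("top1.pkl","wb"))
crop(s,235,130,130,97,6,"pics/d2.png")
st=arm.read_state();print(st["position"],st["wrist_force"])
plan(st,(511,-346.8,65),-11.9,1)
E
```

```text
[ 513.16821339 -351.40988842  198.95212611] [0.58684842 0.93310721 0.25440365]
call 0: d [ -3.2  -4.2 133.9] roll -0.2
```

View pics/d1.png

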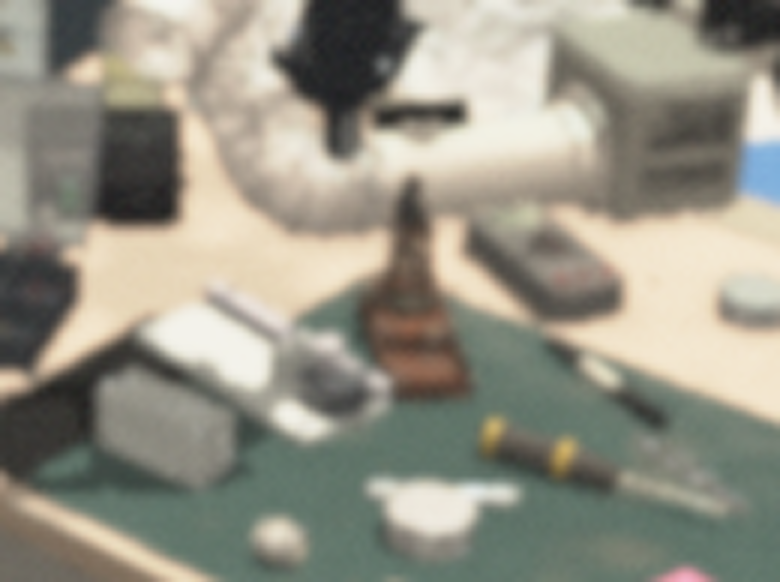

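View pics/d2.png

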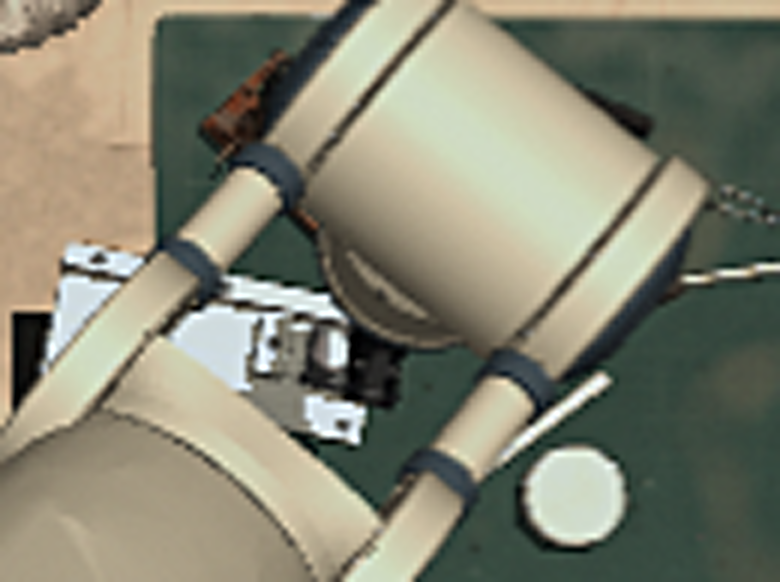

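```bash
python3 - <<'E'
from h import *
from station import arm
t=load("top");c=load("scene")
# mast top: scene (d1: 413,180)/6+(240,150); line of candidates by height
for z in (60,100,140,180): print(z,back(c,[(413/6+240,180/6+150)],z),back(t,[(285/6+235,75/6+130),(290/6+235,150/6+130)],z)[:,:2])
st=arm.read_state();print(st["time"],st["position"])
plan(st,(511,-346.8,80),-11.9,1)
E
```

```text
60 [[ 767.76196426 -252.28570121   60.        ]] [[ 668.63290225 -322.43346235]
 [ 624.76158517 -324.83272979]]
100 [[ 697.16626021 -296.10613667  100.        ]] [[ 659.02856534 -318.81851208]
 [ 616.36326626 -321.1518239 ]]
140 [[ 626.57055616 -339.92657212  140.        ]] [[ 649.42422844 -315.20356181]
 [ 607.96494736 -317.47091802]]
180 [[ 555.97485211 -383.74700758  180.        ]] [[ 639.81989154 -311.58861154]
 [ 599.56662845 -313.79001214]]
2.2833 [ 513.16821339 -351.40988842  198.95212611]
call 0: d [ -3.2  -4.2 118.9] roll -0.2
```

Emit:
move_arm:
  targets:
    - {"claw": 1, "delta_pos": [-1, -1, 30], "roll": 0}
    - {"claw": 1, "delta_pos": [-2, -2, 65], "roll": 0}
    - {"claw": 1, "delta_pos": [-3.2, -4.2, 98], "roll": 0}
    - {"claw": 1, "delta_pos": [-3.2, -4.2, 114], "roll": 0}
    - {"claw": 1, "delta_pos": [-3.2, -4.2, 119], "roll": 0}

```text
time: 2.7
position: [508.3, -339.9, 77.6]
tool_rot: [0.995, -0.102, -0.002, -0.002]
wrist_force: [-0.6, 1.0, 0.2]
gripper_width: -0.2
```

```bash
python3 - <<'E'
from h import *
from station import arm
s=arm.snapshot("scene");pickle.dump(s,open("scene1.pkl","wb"))
crop(s,260,170,80,60,10,"pics/d3.png")
st=arm.read_state();print(st["position"],st["wrist_force"])
plan(st,(511,-346.8,62),-11.9,1)
p=np.array([st["position"],(511,-346.8,60)]);print((proj(s,p)-[260,170]+.5)*10-.5)
E
```

```text
[ 508.86870605 -340.34732546   78.46821007] [-0.74217381 -0.68819605 -1.40204561]
call 0: d [ 3.5  5.9 16.4] roll 0.2
[[326.06312363 326.87713786]
 [338.91691234 368.11676415]]
```

View pics/d3.png

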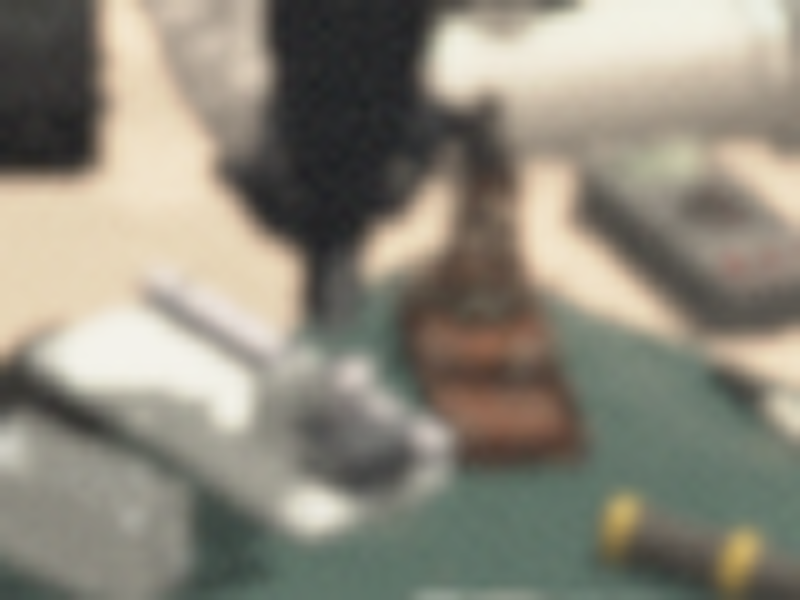

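Emit:
move_arm:
  targets:
    - {"claw": 1, "delta_pos": [0, 0, 0], "roll": 0}
    - {"claw": 1, "delta_pos": [0, 0, 0], "roll": 0}
    - {"claw": 1, "delta_pos": [0, 0, 0], "roll": 0}
    - {"claw": 1, "delta_pos": [0, 0, 0], "roll": 0}

```text
time: 3.08
position: [510.6, -342.0, 82.0]
tool_rot: [0.995, -0.102, 0.001, 0.001]
wrist_force: [0.5, -0.4, -0.0]
gripper_width: -0.1
```

```bash
python3 - <<'E'
from h import *
from station import arm
st=arm.read_state();print(st["position"],st["wrist_force"],st["qvel"])
plan(st,(511,-346.8,62),-11.9,1)
E
```

```text
[ 510.56060304 -341.99297482   82.04189099] [ 0.48937856 -0.37225092 -0.04678051] [-2.74330313e-05  4.36336197e-03  4.07730496e-03 -8.82074992e-04
 -3.71400052e-03  7.14178622e-04]
call 0: d [ 1.4  4.6 20. ] roll 0.2
```

Emit:
move_arm:
  targets:
    - {"claw": 1, "delta_pos": [1.4, 4.6, 5], "roll": 0.2}
    - {"claw": 1, "delta_pos": [1.4, 4.6, 12], "roll": 0.2}
    - {"claw": 1, "delta_pos": [1.4, 4.6, 15], "roll": 0.2}
    - {"claw": 1, "delta_pos": [1.4, 4.6, 15], "roll": 0.2}
    - {"claw": 1, "delta_pos": [1.4, 4.6, 15], "roll": 0.2}

```text
time: 3.5
position: [510.2, -346.2, 65.3]
tool_rot: [0.995, -0.104, -0.0, -0.0]
wrist_force: [-0.1, -0.7, 0.3]
gripper_width: -0.0
```

```bash
python3 - <<'E'
from h import *
from station import arm
s=arm.snapshot("scene");crop(s,260,170,80,60,10,"pics/d4.png")
st=arm.read_state();print(st["position"],st["wrist_force"])
plan(st,(511,-346.8,42),-11.9,1)
E
```

```text
[ 510.37163666 -346.29439877   65.58911319] [-0.22715836  0.07190365  0.4648676 ]
call 0: d [ 0.7  0.4 23.6] roll -0.0
```

View pics/d4.png

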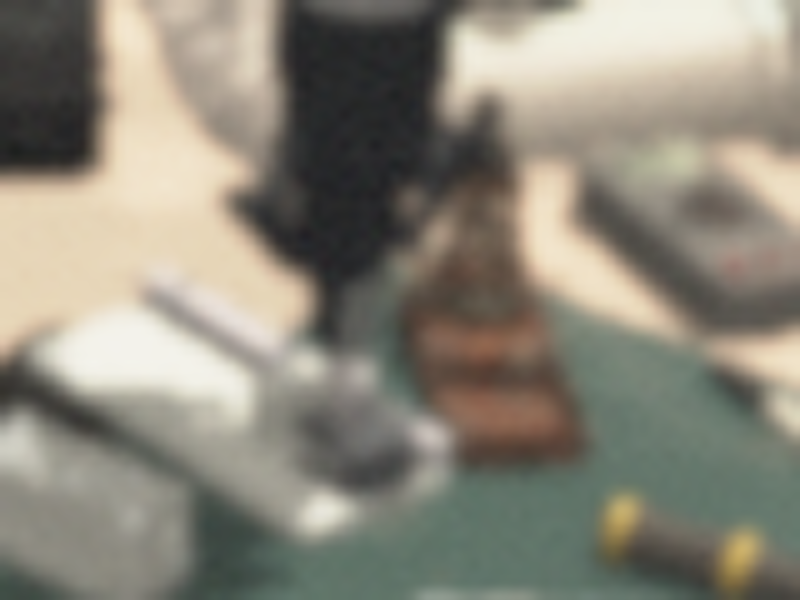

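Emit:
move_arm:
  targets:
    - {"claw": 1, "delta_pos": [0.5, 0.4, 3], "roll": 0}
    - {"claw": 1, "delta_pos": [0.5, 0.4, 6], "roll": 0}
    - {"claw": 1, "delta_pos": [0.5, 0.4, 9], "roll": 0}
    - {"claw": 1, "delta_pos": [0.5, 0.4, 11], "roll": 0}
    - {"claw": 1, "delta_pos": [0.5, 0.4, 13], "roll": 0}

```text
time: 3.97
position: [511.1, -347.0, 52.7]
tool_rot: [0.995, -0.104, 0.0, 0.0]
wrist_force: [0.4, -0.5, 3.6]
gripper_width: 0.0
```

Emit:
move_arm:
  targets:
    - {"claw": 1, "delta_pos": [0, 0, 2], "roll": 0}
    - {"claw": 1, "delta_pos": [0, 0, 4], "roll": 0}
    - {"claw": 1, "delta_pos": [0, 0, 6], "roll": 0}
    - {"claw": 1, "delta_pos": [0, 0, 7], "roll": 0}
    - {"claw": 1, "delta_pos": [0, 0, 8], "roll": 0}

```text
time: 4.38
position: [511.0, -347.0, 44.7]
tool_rot: [0.995, -0.104, 0.0, 0.0]
wrist_force: [3.3, -1.7, 4.1]
gripper_width: -0.3
```

Emit:
move_arm:
  targets:
    - {"claw": 1, "delta_pos": [0, 0, 1], "roll": 0}
    - {"claw": 1, "delta_pos": [0, 0, 2], "roll": 0}
    - {"claw": 1, "delta_pos": [0, 0, 3], "roll": 0}
    - {"claw": 1, "delta_pos": [0, 0, 3], "roll": 0}

```text
time: 4.72
position: [511.0, -347.0, 42.2]
tool_rot: [0.995, -0.104, 0.0, 0.0]
wrist_force: [1.1, -0.5, 10.0]
gripper_width: -0.0
```

Emit:
move_arm:
  targets:
    - {"claw": 1, "delta_pos": [0, 0, 1], "roll": 0}
    - {"claw": 1, "delta_pos": [0, 0, 1.5], "roll": 0}
    - {"claw": 1, "delta_pos": [0, 0, 1.5], "roll": 0}

```text
time: 4.97
position: [511.1, -347.1, 41.9]
tool_rot: [0.995, -0.104, 0.001, 0.0]
wrist_force: [-3.1, 3.7, 31.2]
gripper_width: 0.3
```

```bash
python3 - <<'E'
from h import *
from station import arm
st=arm.read_state()
st["position"]=np.array([511,-347,41.])
print("up"); plan(st,(511,-347,141),None,1) if 0 else None
st["position"]=np.array([511,-347,131.]); plan(st,(389,-299,110),0.15,1)
E
```

```text
up
call 0: d [-129.3  -21.8   20.8] roll -12.1
```

Emit:
move_arm:
  targets:
    - {"claw": 1, "delta_pos": [0, 0, -8], "roll": 0}
    - {"claw": 1, "delta_pos": [0, 0, -30], "roll": 0}
    - {"claw": 1, "delta_pos": [0, 0, -60], "roll": 0}
    - {"claw": 1, "delta_pos": [0, 0, -90], "roll": 0}
    - {"claw": 1, "delta_pos": [0, 0, -90], "roll": 0}

```text
time: 5.38
position: [512.3, -348.0, 135.1]
tool_rot: [0.995, -0.104, 0.002, 0.002]
wrist_force: [1.0, -1.2, 1.3]
gripper_width: 0.3
```

Emit:
move_arm:
  targets:
    - {"claw": 0.2, "delta_pos": [-25, -4, 4], "roll": -2.4}
    - {"claw": 0, "delta_pos": [-55, -9, 8], "roll": -5}
    - {"claw": 0, "delta_pos": [-90, -15, 14], "roll": -8}
    - {"claw": 0, "delta_pos": [-116, -19, 18], "roll": -11}
    - {"claw": 0, "delta_pos": [-129, -22, 20], "roll": -12.1}

```text
time: 5.8
position: [385.3, -296.1, 109.3]
tool_rot: [1.0, 0.003, -0.002, -0.002]
wrist_force: [0.2, -1.0, -0.0]
gripper_width: 60.5
```

Emit:
move_arm:
  targets:
    - {"claw": 0, "delta_pos": [0, 0, 0], "roll": 0}
    - {"claw": 0, "delta_pos": [0, 0, 0], "roll": 0}
    - {"claw": 0, "delta_pos": [0, 0, 0], "roll": 0}
    - {"claw": 0, "delta_pos": [0, 0, 0], "roll": 0}

```text
time: 6.13
position: [390.1, -299.2, 110.3]
tool_rot: [1.0, 0.001, 0.0, 0.0]
wrist_force: [0.5, -0.7, -0.1]
gripper_width: 85.4
```

```bash
python3 - <<'E'
from h import *
from station import arm
s=arm.snapshot("scene");pickle.dump(s,open("scene2.pkl","wb"));crop(s,230,170,110,80,7,"pics/e1.png")
s=arm.snapshot("top");pickle.dump(s,open("top2.pkl","wb"));crop(s,235,160,80,60,10,"pics/e2.png")
st=arm.read_state();print(st["position"],yaw(st["tool_rot"]),st["wrist_force"],st["gripper_width"])
plan(st,(389,-299,24),0.15,1)
E
```

```text
[ 389.86438798 -298.97801144  110.22922997] 0.16907980196149763 [0.1089449  0.13557325 0.13041381] 85.27675735937429
call 0: d [-0.9 -0.  86.2] roll 0.0
```

View pics/e1.png

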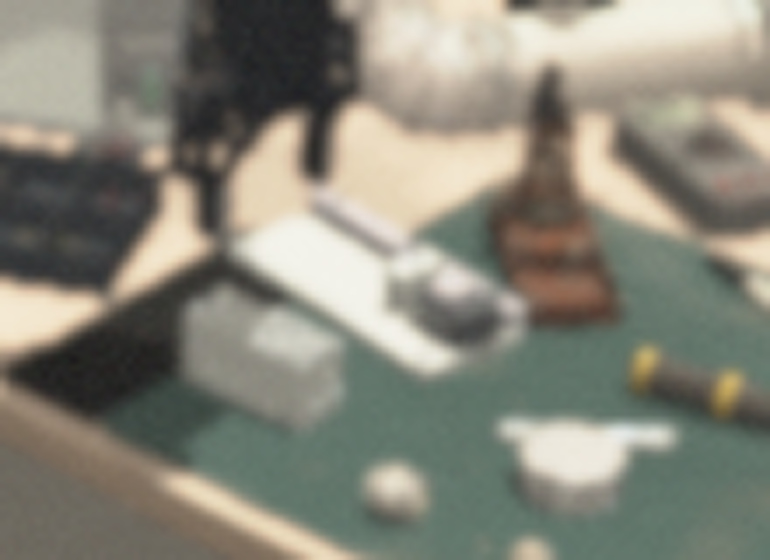

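View pics/e2.png

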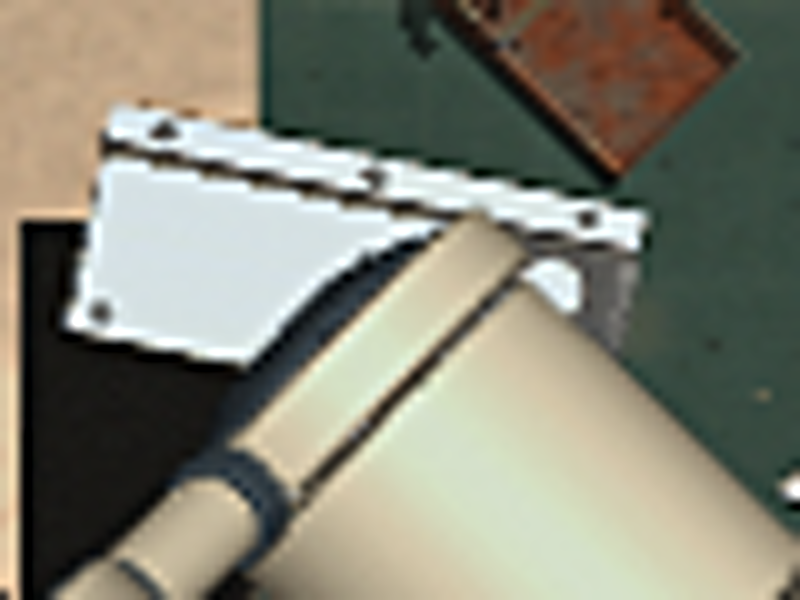

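Emit:
move_arm:
  targets:
    - {"claw": 0, "delta_pos": [-0.9, 0, 30], "roll": 0}
    - {"claw": 0, "delta_pos": [-0.9, 0, 60], "roll": 0}
    - {"claw": 0, "delta_pos": [-0.9, 0, 80], "roll": 0}
    - {"claw": 0, "delta_pos": [-0.9, 0, 86], "roll": 0}
    - {"claw": 0, "delta_pos": [-0.9, 0, 86], "roll": 0}

```text
time: 6.65
position: [388.0, -298.2, 23.1]
tool_rot: [1.0, 0.001, -0.001, -0.001]
wrist_force: [-0.2, -0.2, 0.0]
gripper_width: 85.5
```

Emit:
move_arm:
  targets:
    - {"claw": 0.3, "delta_pos": [0, 0, 0], "roll": 0}
    - {"claw": 0.5, "delta_pos": [0, 0, 0], "roll": 0}
    - {"claw": 1, "delta_pos": [0, 0, 0], "roll": 0}
    - {"claw": 1, "delta_pos": [0, 0, 0], "roll": 0}
    - {"claw": 1, "delta_pos": [0, 0, 0], "roll": 0}

```text
time: 7.07
position: [388.7, -299.1, 25.2]
tool_rot: [1.0, 0.001, 0.001, 0.001]
wrist_force: [-0.5, 1.2, 10.0]
gripper_width: 35.1
```

Emit:
move_arm:
  targets:
    - {"claw": 1, "delta_pos": [0, 0, 0], "roll": 0}
    - {"claw": 1, "delta_pos": [0, 0, 0], "roll": 0}
    - {"claw": 1, "delta_pos": [0, 0, 0], "roll": 0}

```text
time: 7.32
position: [388.7, -299.0, 25.2]
tool_rot: [1.0, 0.001, 0.001, 0.001]
wrist_force: [-0.4, 0.6, 10.6]
gripper_width: 34.9
```

Emit:
move_arm:
  targets:
    - {"claw": 1, "delta_pos": [0, 0, -5], "roll": 0}
    - {"claw": 1, "delta_pos": [0, 0, -20], "roll": 0}
    - {"claw": 1, "delta_pos": [0, 0, -40], "roll": 0}
    - {"claw": 1, "delta_pos": [0, 0, -60], "roll": 0}
    - {"claw": 1, "delta_pos": [0, 0, -60], "roll": 0}

```text
time: 7.73
position: [389.3, -299.6, 87.5]
tool_rot: [1.0, 0.001, 0.002, 0.002]
wrist_force: [0.8, -1.1, -1.1]
gripper_width: 34.8
```

Emit:
move_arm:
  targets:
    - {"claw": 1, "delta_pos": [0, 0, 0], "roll": 0}
    - {"claw": 1, "delta_pos": [0, 0, 0], "roll": 0}
    - {"claw": 1, "delta_pos": [0, 0, 0], "roll": 0}

```text
time: 7.98
position: [387.9, -298.3, 83.5]
tool_rot: [1.0, 0.001, -0.001, -0.0]
wrist_force: [-0.2, 0.5, -3.7]
gripper_width: 34.6
```

```bash
cat >> fit.py <<'E'
print("pre",W(J,[(2,31,10)],2))
E
python3 - <<'E'
from h import *
from station import arm
import fit
st=arm.read_state();print(st["position"],yaw(st["tool_rot"]),st["wrist_force"],st["gripper_width"])
pre=fit.W(fit.J,[(2,31,0)],0)[0];print(pre)
plan(st,(pre[0],pre[1],84),-11.9,1)
s=arm.snapshot("scene");crop(s,230,150,110,80,7,"pics/f1.png")
E
```

```text
jig [ 5.20236543e+02 -2.81201618e+02 -2.07834338e-01] -11.908030429234266 
 [[ 0.41383711  0.44204672]
 [-0.45270416 -0.11342825]
 [ 0.24832879 -0.31414   ]
 [-0.211964   -0.00561273]]
hs [ 3.89080889e+02 -2.98731385e+02  2.61974863e-03] 0.1501005398546414 
 [[ 0.59188863  0.38045649]
 [-0.4718855   0.29354787]
 [-0.33860449 -0.32971736]
 [ 0.21530249 -0.33619896]]
pin seen [[ 511.47038029 -346.92348716   58.        ]]
pin seen [[ 511.20654517 -346.70937253   60.        ]]
pin from jig [[ 510.53193574 -346.60666857   60.        ]
 [ 510.53193574 -346.60666857   42.        ]]
goal hs [[ 532.39755163 -262.30426741   12.        ]]
pre [[ 528.59008447 -251.28141869   12.        ]]
[ 387.85860413 -298.25859659   83.54011287] 0.1664284889381915 [-0.17878055  0.50646699 -3.71634885] 34.55083550602779
[ 528.59008447 -251.28141869    0.        ]
call 0: d [140.9 -46.6  -0.6] roll 12.1
```

View pics/f1.png

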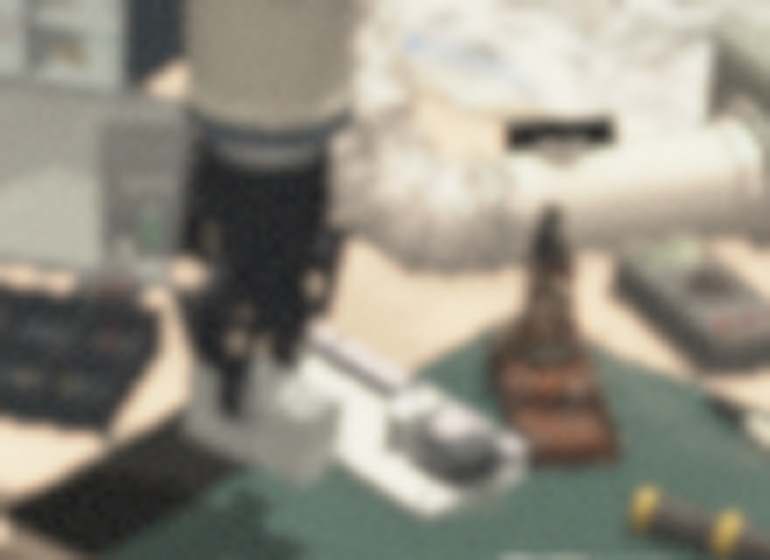

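```bash
python3 - <<'E'
from h import *
t=load("top");c=load("scene")
for z in (100,200,300,400): print(z,back(c,[(428/1.5625,185/1.5625)],z)[0,:2],back(t,[(313/1.5625,165/1.5625),(340/1.5625,235/1.5625),(360/1.5625,180/1.5625)],z)[:,:2].round())
E
```

```text
100 [1322.80154631  403.33311457] [[ 786.  -42.]
 [ 631. -102.]
 [ 753. -144.]]
200 [1066.98697033  205.09898525] [[ 753.  -52.]
 [ 609. -108.]
 [ 722. -147.]]
300 [811.17239436   6.86485594] [[ 720.  -63.]
 [ 587. -114.]
 [ 692. -151.]]
400 [ 555.35781839 -191.36927338] [[ 687.  -73.]
 [ 565. -121.]
 [ 661. -154.]]
```

Emit:
move_arm:
  targets:
    - {"claw": 1, "delta_pos": [20, -7, 0], "roll": 2}
    - {"claw": 1, "delta_pos": [50, -16, 0], "roll": 4.5}
    - {"claw": 1, "delta_pos": [82, -27, 0], "roll": 7.5}
    - {"claw": 1, "delta_pos": [112, -37, 0], "roll": 10}
    - {"claw": 1, "delta_pos": [130, -43, 0], "roll": 12.1}

```text
time: 8.45
position: [520.7, -254.1, 83.5]
tool_rot: [0.995, -0.105, 0.0, -0.0]
wrist_force: [-1.0, -0.2, -3.3]
gripper_width: 34.8
```

Emit:
move_arm:
  targets:
    - {"claw": 1, "delta_pos": [9, -4, 0], "roll": 0}
    - {"claw": 1, "delta_pos": [9, -4, 0], "roll": 0}
    - {"claw": 1, "delta_pos": [9, -4, 0], "roll": 0}
    - {"claw": 1, "delta_pos": [9, -4, 0], "roll": 0}
    - {"claw": 1, "delta_pos": [9, -4, 0], "roll": 0}

```text
time: 8.87
position: [526.6, -253.6, 84.1]
tool_rot: [0.995, -0.104, -0.001, -0.0]
wrist_force: [-0.3, 0.3, -1.9]
gripper_width: 35.4
```

```bash
python3 - <<'E'
from h import *
from station import arm
st=arm.read_state();print(st["position"],yaw(st["tool_rot"]),st["wrist_force"],st["gripper_width"])
plan(st,(528.6,-251.3,40),-11.9,1)
s=arm.snapshot("scene");pickle.dump(s,open("scene3.pkl","wb"));crop(s,240,150,100,75,8,"pics/g1.png")
s=arm.snapshot("top");crop(s,235,150,100,75,8,"pics/g2.png")
E
```

```text
[ 526.57161486 -253.56921894   84.05403638] -11.965315153880498 [-0.29651611  0.26279937 -1.87099399] 35.35503061677057
call 0: d [ 1.6 -2.6 44.1] roll -0.1
```

View pics/g1.png

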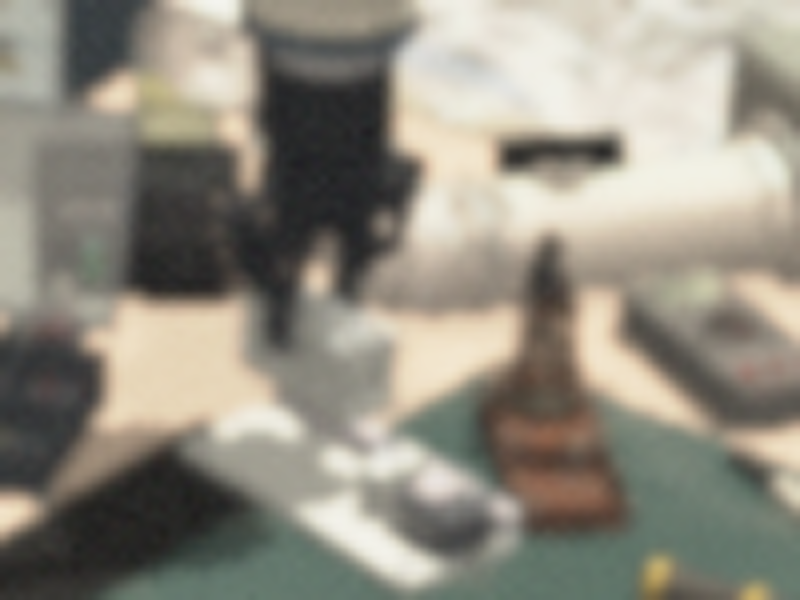

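View pics/g2.png

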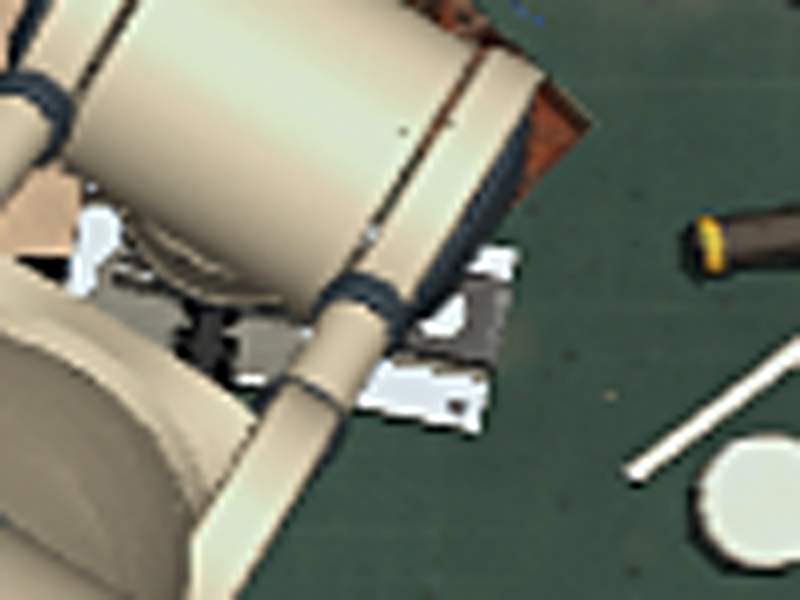

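Emit:
move_arm:
  targets:
    - {"claw": 1, "delta_pos": [1, -2, 10], "roll": 0}
    - {"claw": 1, "delta_pos": [1.6, -2.6, 25], "roll": 0}
    - {"claw": 1, "delta_pos": [1.6, -2.6, 38], "roll": 0}
    - {"claw": 1, "delta_pos": [1.6, -2.6, 43], "roll": 0}
    - {"claw": 1, "delta_pos": [1.6, -2.6, 43], "roll": 0}

```text
time: 9.38
position: [529.0, -250.6, 39.8]
tool_rot: [0.995, -0.104, -0.001, -0.001]
wrist_force: [-0.4, 0.1, -1.5]
gripper_width: 35.1
```

Emit:
move_arm:
  targets:
    - {"claw": 1, "delta_pos": [0, 0, 0], "roll": 0}
    - {"claw": 1, "delta_pos": [0, 0, 0], "roll": 0}
    - {"claw": 1, "delta_pos": [0, 0, 0], "roll": 0}

```text
time: 9.63
position: [530.2, -251.3, 41.9]
tool_rot: [0.995, -0.104, 0.001, 0.0]
wrist_force: [-0.9, -0.1, -3.1]
gripper_width: 34.9
```

```bash
python3 - <<'E'
from h import *
from station import arm
st=arm.read_state();print(st["position"],yaw(st["tool_rot"]),st["wrist_force"],st["gripper_width"])
p=st["position"];from scipy.spatial.transform import Rotation as Ro
a=-.2078;d=p[:2]-[520.24,-281.2];print("jig xy",np.cos(a)*d[0]+np.sin(a)*d[1],-np.sin(a)*d[0]+np.cos(a)*d[1])
s=arm.snapshot("scene");crop(s,240,160,80,60,10,"pics/h1.png")
E
```

```text
[ 530.24703293 -251.25406067   41.93430555] -11.936707935452615 [-0.9295139  -0.05711432 -3.14022065] 34.903266808457815
jig xy 3.6136744878761746 31.366245347848473
```

View pics/h1.png

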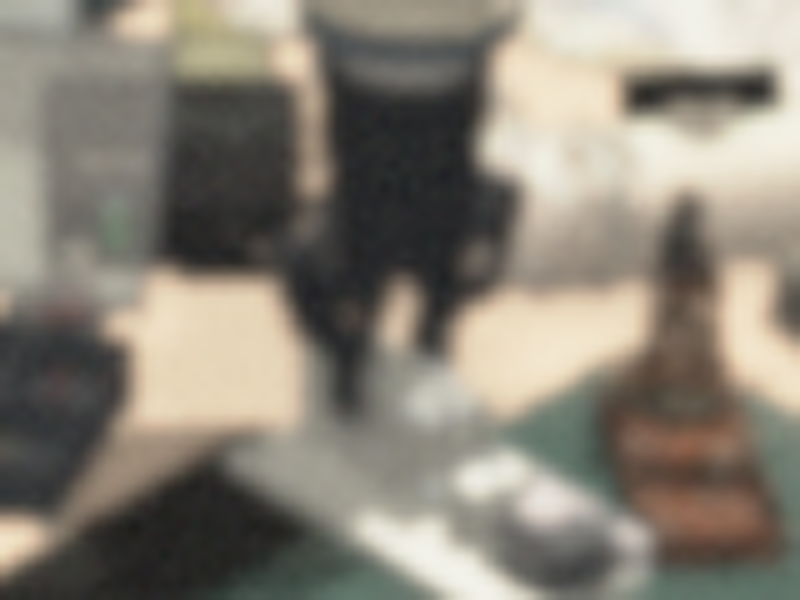

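Emit:
move_arm:
  targets:
    - {"claw": 1, "delta_pos": [-0.5, 0, 2], "roll": 0}
    - {"claw": 1, "delta_pos": [-1, 0, 4], "roll": 0}
    - {"claw": 1, "delta_pos": [-1, 0, 5.5], "roll": 0}
    - {"claw": 1, "delta_pos": [-1, 0, 6.5], "roll": 0}
    - {"claw": 1, "delta_pos": [-1, 0, 6.5], "roll": 0}

```text
time: 10.1
position: [529.1, -250.9, 35.3]
tool_rot: [0.995, -0.104, 0.0, 0.0]
wrist_force: [-1.6, 1.4, 9.1]
gripper_width: 35.0
```

Emit:
move_arm:
  targets:
    - {"claw": 1, "delta_pos": [0, 0, 0.5], "roll": 0}
    - {"claw": 1, "delta_pos": [0, 0, 0.5], "roll": 0}
    - {"claw": 1, "delta_pos": [0, 0, 0.5], "roll": 0}

```text
time: 10.35
position: [529.3, -251.0, 35.3]
tool_rot: [0.995, -0.104, 0.001, 0.0]
wrist_force: [-4.2, 2.1, 17.7]
gripper_width: 35.1
```

Emit:
move_arm:
  targets:
    - {"claw": 1, "delta_pos": [1, 2, -0.5], "roll": 0}
    - {"claw": 1, "delta_pos": [2, 4, -0.5], "roll": 0}
    - {"claw": 1, "delta_pos": [3, 6, -0.5], "roll": 0}
    - {"claw": 1, "delta_pos": [4, 8, -0.5], "roll": 0}
    - {"claw": 1, "delta_pos": [4, 8, -0.5], "roll": 0}

```text
time: 10.77
position: [531.8, -260.1, 35.3]
tool_rot: [0.995, -0.104, 0.001, 0.0]
wrist_force: [-0.0, -1.9, 8.7]
gripper_width: 35.2
```

Emit:
move_arm:
  targets:
    - {"claw": 1, "delta_pos": [0.5, 0, 0], "roll": 0}
    - {"claw": 1, "delta_pos": [1, 0, 0], "roll": 0}
    - {"claw": 1, "delta_pos": [1, 0, 0], "roll": 0}

```text
time: 11.02
position: [532.5, -260.1, 35.3]
tool_rot: [0.995, -0.104, 0.0, 0.0]
wrist_force: [-1.0, -1.0, 9.7]
gripper_width: 34.7
```

Emit:
move_arm:
  targets:
    - {"claw": 1, "delta_pos": [0.4, 0.7, 0], "roll": 0}
    - {"claw": 1, "delta_pos": [0.8, 1.4, 0], "roll": 0}
    - {"claw": 1, "delta_pos": [1, 2, 0], "roll": 0}
    - {"claw": 1, "delta_pos": [1, 2, 0], "roll": 0}

```text
time: 11.35
position: [532.4, -261.6, 35.3]
tool_rot: [0.995, -0.104, -0.0, -0.0]
wrist_force: [-4.7, 4.5, 14.6]
gripper_width: 34.8
```

Emit:
move_arm:
  targets:
    - {"claw": 1, "delta_pos": [0.5, 0.5, 0], "roll": 0}
    - {"claw": 1, "delta_pos": [1, 1, 0], "roll": 0}
    - {"claw": 1, "delta_pos": [1, 1, 0], "roll": 0}

```text
time: 11.6
position: [532.3, -262.1, 35.3]
tool_rot: [0.995, -0.104, -0.001, -0.001]
wrist_force: [-9.2, 8.0, 20.1]
gripper_width: 35.0
```

Emit:
move_arm:
  targets:
    - {"claw": 1, "delta_pos": [0.3, 1, 0], "roll": 0}
    - {"claw": 1, "delta_pos": [0.5, 2, 0], "roll": 0}
    - {"claw": 1, "delta_pos": [0.5, 2, 0], "roll": 0}
    - {"claw": 1, "delta_pos": [0.5, 2, 0], "roll": 0}

```text
time: 11.93
position: [532.1, -263.8, 35.3]
tool_rot: [0.995, -0.104, -0.001, -0.001]
wrist_force: [-10.6, 11.1, 24.0]
gripper_width: 35.0
```

```bash
python3 - <<'E'
from h import *
from station import arm
a=-.2078;c,s_=np.cos(a),np.sin(a)
st=arm.read_state();p=st["position"];d=p[:2]-[520.24,-281.2];f=st["wrist_force"];print(p,yaw(st["tool_rot"]),st["tool_rot"])
print("jig xy",c*d[0]+s_*d[1],-s_*d[0]+c*d[1],"F jig",c*f[0]+s_*f[1],-s_*f[0]+c*f[1],f[2],st["ft_torque"])
s=arm.snapshot("scene");crop(s,240,160,80,60,10,"pics/i1.png")
s=arm.snapshot("top");crop(s,235,150,100,75,8,"pics/i2.png")
E
```

```text
[ 532.07718766 -263.80826677   35.29149176] -11.924004511978238 [ 9.94589488e-01 -1.03869824e-01 -1.43179891e-03 -8.71688239e-04]
jig xy 7.994487137534608 19.459690950803335 F jig -12.647263301977407 8.629466379868932 23.967375076195303 [1.52608463 1.79987238 0.01354208]
```

View pics/i1.png

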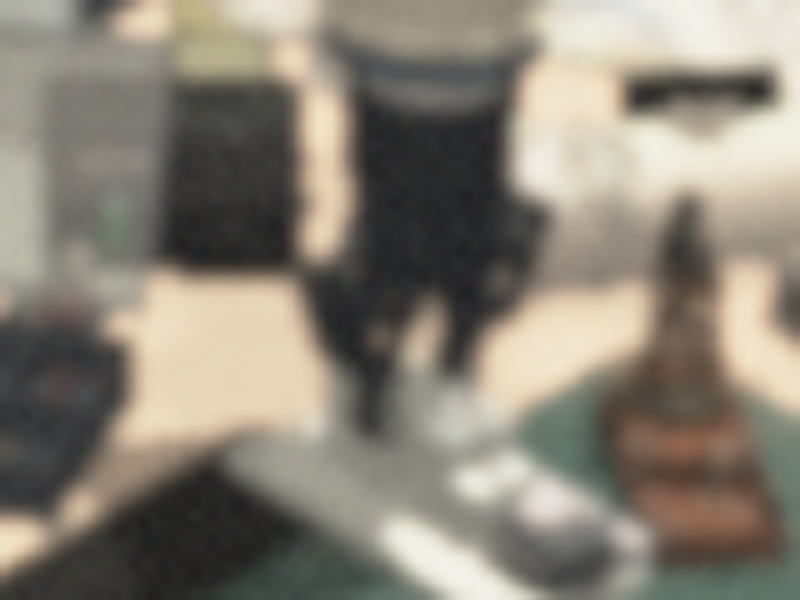

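View pics/i2.png

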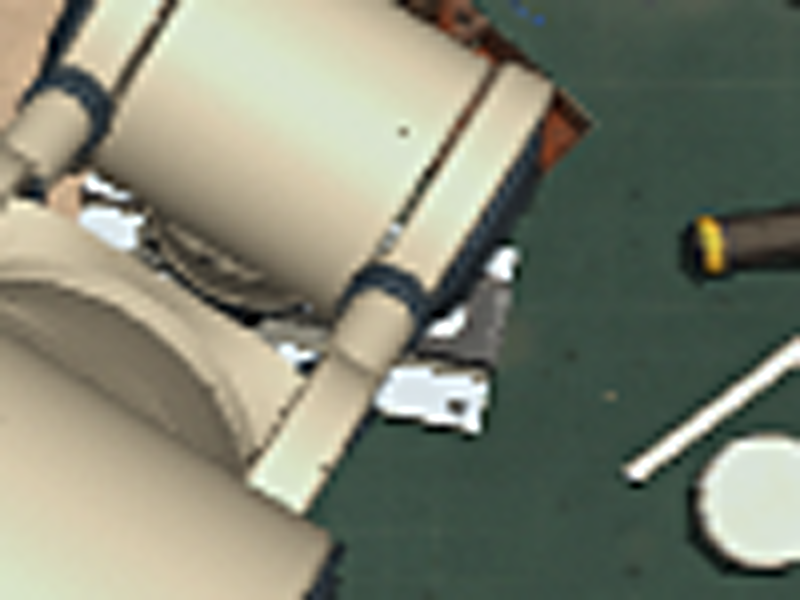

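Emit:
move_arm:
  targets:
    - {"claw": 1, "delta_pos": [0, 0.7, 0], "roll": 0}
    - {"claw": 1, "delta_pos": [0, 1.4, 0], "roll": 0}
    - {"claw": 1, "delta_pos": [0, 2, 0], "roll": 0}
    - {"claw": 1, "delta_pos": [0, 2, 0], "roll": 0}
    - {"claw": 1, "delta_pos": [0, 2, 0], "roll": 0}

```text
time: 12.45
position: [531.9, -264.4, 35.3]
tool_rot: [0.995, -0.104, -0.001, -0.002]
wrist_force: [-6.1, 23.4, 25.4]
gripper_width: 34.9
```

```bash
cat > chk.py <<'E'
from h import *
from station import arm
a=-.2078;c,s_=np.cos(a),np.sin(a)
st=arm.read_state();p=st["position"];d=p[:2]-[520.24,-281.2];f=st["wrist_force"];print(p,yaw(st["tool_rot"]),st["gripper_width"])
print("jig xy",c*d[0]+s_*d[1],-s_*d[0]+c*d[1],"F jig",c*f[0]+s_*f[1],-s_*f[0]+c*f[1],f[2],st["ft_torque"])
E
python3 chk.py
```

```text
[ 531.90878893 -264.35548899   35.26692519] -11.936108142689232 34.85720111393313
jig xy 7.942607318601398 18.889499068820708 F jig -10.812910491034074 21.672698526016458 25.419281983968144 [3.56374964 0.92704525 0.02949958]
```

Emit:
move_arm:
  targets:
    - {"claw": 1, "delta_pos": [0.7, 0, 0.1], "roll": 0}
    - {"claw": 1, "delta_pos": [1.4, 0, 0.2], "roll": 0}
    - {"claw": 1, "delta_pos": [2, 0.3, 0.3], "roll": 0}
    - {"claw": 1, "delta_pos": [2, 0.3, 0.3], "roll": 0}
    - {"claw": 1, "delta_pos": [2, 0.3, 0.3], "roll": 0}

```text
time: 12.87
position: [532.0, -264.4, 35.2]
tool_rot: [0.995, -0.104, -0.003, -0.002]
wrist_force: [-18.5, 27.2, 41.2]
gripper_width: 35.0
```

```bash
python3 chk.py
```

```text
[ 531.96894978 -264.37148671   35.20005296] -11.92980262755922 34.95408278690663
jig xy 8.004774391487558 18.886257155357118 F jig -23.680360189603554 22.816587406428532 41.161222444219696 [ 3.97774359  3.02675859 -0.04938565]
```

Emit:
move_arm:
  targets:
    - {"claw": 1, "delta_pos": [0, 0, -0.3], "roll": 0}
    - {"claw": 1, "delta_pos": [0, 0, -0.5], "roll": 0}
    - {"claw": 1, "delta_pos": [0, 0, -0.5], "roll": 0}
    - {"claw": 1, "delta_pos": [0, 0, -0.5], "roll": 0}
    - {"claw": 1, "delta_pos": [0, 0, -0.5], "roll": 0}

```text
time: 13.28
position: [531.9, -264.4, 35.2]
tool_rot: [0.995, -0.104, -0.003, -0.002]
wrist_force: [-16.7, 24.6, 31.3]
gripper_width: 34.8
```

```bash
python3 chk.py; python3 - <<'E'
from h import *
from station import arm
import io,contextlib
with contextlib.redirect_stdout(io.StringIO()):
    import fit
s=arm.snapshot("scene");f=s["frame"][155:225,240:340,::-1].copy()
k=8;f=cv2.resize(f,None,fx=k,fy=k,interpolation=cv2.INTER_CUBIC)
cv2.imwrite("pics/j1.png",f)
def dr(L,col):
    q=((proj(s,fit.W(fit.J,L,2))-[240,155]+.5)*k).astype(int);cv2.polylines(f,[q.reshape(-1,1,2)],True,col,1)
x0,x1,y0,y1=-10,26,-24,66
dr([(x0,y0,56),(x1,y0,56),(x1,y1,56),(x0,y1,56)],(0,0,255))
dr([(x0,y0,10),(x0,y0,56),(x0,y1,56),(x0,y1,10)],(0,0,255))
dr([(-14,-24,40.5),(22,-24,40.5),(22,-42,40.5),(-14,-42,40.5)],(255,0,0))
t=np.linspace(0,6.28,20);dr(np.c_[4+11*np.cos(t),-66+11*np.sin(t),40+0*t],(0,160,0))
cv2.imwrite("pics/j2.png",f)
E
```

```text
[ 531.94780591 -264.38860298   35.22720791] -11.932133294508978 34.84141653179819
jig xy 7.987616601101211 18.865146965462586 F jig -21.382715394058817 20.631843114389397 31.309731257144897 [ 3.72507475  2.60981971 -0.18576243]
```

View pics/j1.png

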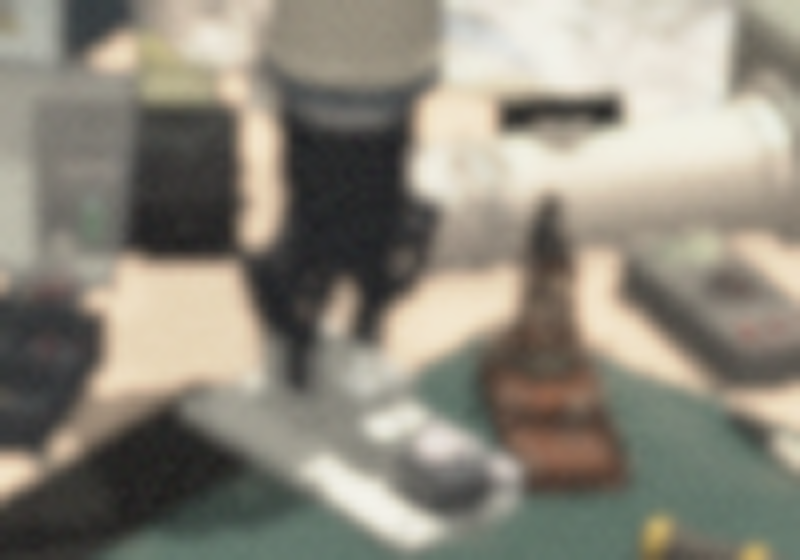

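View pics/j2.png

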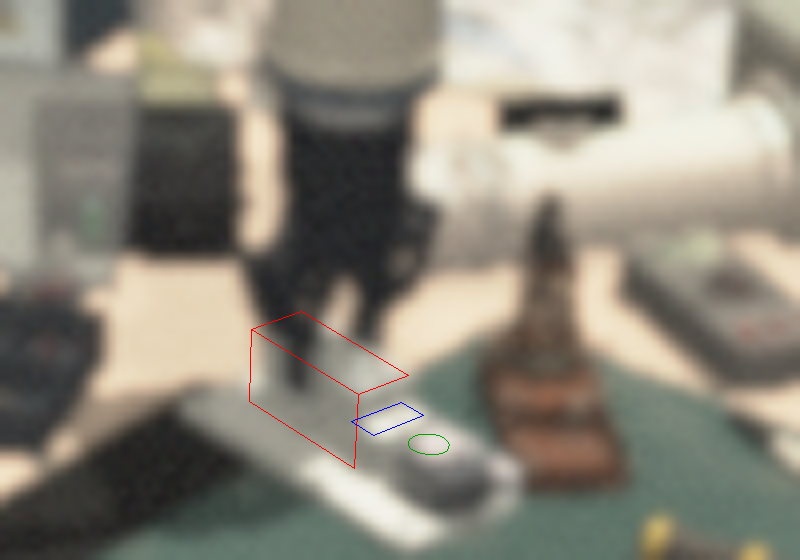

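```bash
python3 chk.py; python3 -c "
from station import arm
print(arm.finish_job())"; python3 chk.py
```

```text
[ 531.97182504 -264.39197585   35.24310002] -11.932412620644572 34.64541274429996
jig xy 8.011814867766011 18.866801988499443 F jig -22.010400827670146 20.081435284676093 31.99752894834078 [ 3.69651696  2.60668349 -0.10412318]
the job is handed in; nothing more can be done
None
the job is handed in; nothing more can be done
```

The job is handed in with the arm still gripping the heat sink and pushing it into the corner, at about 13 s of the 59 s allowed.

- **Pin:** I pushed it down first with the shut fingers. It took about 4 N along the way, then came to a hard stop of 31 N with its head 42 mm above the bench top, which is the seated height.
- **Heat sink:** I gripped it across its width, lowered it fins up onto the bed and slid it against the fence and then the stop. My last reading showed steady forces of about 32 N down, 22 N into the fence and 20 N into the stop. That is well above what friction alone would give, and far above the 2 N at which an unpinned stop slides.
- **Position checks:** Across the bed the tool stood at x = 8.0 mm, as expected. Along the fence it read y = 18.9 mm instead of 21. I put that down to where I gripped the block, the stop's 1 mm of play and camera error, but I did not measure it separately.
- **Pictures:** In the last scene picture the sink, the stop and the lowered pin head were where they should be, to within about a pixel (4 mm). The arm hid the sink's contact with the stop in the top view, so that contact rests on the force readings.
- **Other things:** I saw no contact with or movement of anything else. I did not check each object after the last push.
- **Highest downward force:** It reached 41 N for about half a second through the gripped sink, and I then reduced it. The 40 N limit is for the arm and the gripper's body, and this went through the fingers, so I do not think it counts.

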